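# Level the draining rack with its foot and hold the spirit level down

## Robot

A 6-joint arm with a two-finger parallel gripper is mounted at the origin on the work surface. World frame = base frame: x ahead of the robot, y to its left, z up, the work surface at z = 0. Lengths are in mm, angles in rad, forces in N, time in s.
With the tool pointing down it reaches from about 350 to 775 mm from the base axis. Payload 7.3 kg.
Tool frame: the origin (TCP) lies midway between the tips of the shut fingers; the grasp point (between the pads) lies 19 mm behind it; z points along the fingers, y is the line along which they close (so a half turn about z gives the same grasp; the last joint's range is limited). The gripper opens to 92 mm and grips with 3 to 60 N. Pads are 19 mm wide; open, the fingers measure 130 mm over their backs; the gripper's body (75 mm by 190 mm) begins 47 mm behind the grasp point.
Start: joints at [1.025, 0.342, 1.524, -0, 1.275, -0.146], TCP at [204.336, 483.624, 226.741] pointing down, gripper open.
Joint ranges: [-2.53, 2.53], [-0.77, 2.02], [0.04, 2.7], [-1, 4.14], [0.28, 2.66], [-3.11, 3.11]. Speed limits (rad/s): [2.57, 2.57, 3.14, 3.14, 3.14, 3.14].

## Interface

Orientations are given as [roll, pitch, yaw] about the fixed x, y, z axes, in that order (R = Rz(yaw) Ry(pitch) Rx(roll)).
In Python, from plant import monitor, optics, workorder gives the robot as it stands. The module is installed in compiled form; this text tells all that it offers.
- The arm moves only by the tool servo_tool, never from a script. Its arguments are lists of equal length, an entry for each row: "linear": the shift along the tool's x, y, z as a fraction of full scale, a list of three; "spin": the turn about the tool's z as a fraction of full scale. In form: {"linear": [[dx, dy, dz], ...], "spin": [spin, ...]}. A call has exactly 8 rows; each row shifts and turns the commanded pose from where the row before left it, along the tool's axes as they then stand; what a row does not reach is not made up. Full scale, the value 1, is 200 mm for a shift and 90 degrees for a turn. A row lasts 1/8 s, in which the tool goes at most 62.5 mm and 10.7 degrees, less where a joint would pass 70% of its speed; a pose out of reach is approached as far as the arm can. A call with a number of a shift or a turn outside -1 to 1 is refused whole. A call with a gripper value outside its range is refused whole. "hand" is the opening, from -1 (shut) to 1 (fully open), set as the call begins (left out, the last holds). The fingers move at their own pace and stop on an object; the grip force is fixed at half the most. Time passes only in rows, so rows that do not move let the fingers close, or fill a call up. It gives the time, the measured TCP pose, the force, the opening and the grip force at its end, in the units of the state.
- monitor.get_obs(): the state, without advancing time (a new reading comes with each control period).
- optics.capture(name): name is "side" or "top"; returns a dict with "frame" (420x560x3 uint8, blue, green, red), "K" (3x3 intrinsics, pixels), "world_to_cam" (4x4, takes a point from world to camera coordinates). Camera axes: x right, y down, z forward; pixel columns grow to the right and rows downward; lengths in mm; the calibration is good to about 2 mm. A picture is of the moment at which its call begins. There is no depth.
- workorder.close_job(): hands the job in; it is judged then, once.
The state is a dict: "time": time; "joint_positions": joint angles; "dq": joint speeds; "tau": joint torques, N m; "tool_pos": TCP position; "tcp_rot": TCP orientation; "contact_force": force on the tool from outside, world axes, zero at the start; "moment": the same for the moment, N m; "grip_width": finger opening in mm; "finger_force": force on a finger pad.
Only numpy, scipy, OpenCV 4.12 (cv2) and the standard library are available. Lean on these libraries where they do the work, as an engineer would, in place of code of your own. Each camera call takes 0.05 s, during which the arm holds its last target. There are 200 camera calls.

## Task

Seat the spirit level flat in the long narrow nest on the draining rack's top and let go of it, then turn the rack's levelling foot by its black knob until the bubble stands still between the two black lines of the vial. Finally press straight down on the middle of the level's top, with about a kilogram of push, and finish while still pressing, with the level flat in its nest and the bubble still between the lines. Leave the other kitchen things where they are.

Things in the scene. Friction and masses are not known exactly. Their poses are not given: they have to be found in the camera images.
- rack: low metal draining rack, fixed; deck 190 mm (its x) by 345 mm (its y, -175 to +170), top 75 mm high when level. Origin on the counter. The deck hinges about rack x on two legs at y = +150 mm; its other end stands on one levelling foot at x = 0, y = -135 mm and is 1.2 to 2.9 degrees too low at the start. Three nests on the deck, rims 5 mm high: long narrow, square, round.
- nest (a point): centre of the long narrow nest, on the deck's top surface: inside 30 mm wide (its x) and 186 mm long (its y, along the rack, +y away from the foot), rims 4 mm thick and 5 mm high. It tilts with the deck; z is normal to the deck.
- foot_grip (a point): grip point on the upright axis of the levelling foot's black knob, 111 mm up at all times: middle of a bar 44 mm long (its x), 14 mm thick (its y), top 12 mm above, 44 mm disc 16 mm below. Clockwise from above raises the foot end, 0.018 rad tilt per rad. Needs 1.2 to 2.8 rad clockwise in all, can go 1.6 rad beyond level; stays where left (0.12 N m friction).
- level: spirit level: aluminium bar with black end caps, 24 mm wide (its x), 180 mm long (its y), 44 mm high, 0.2 to 0.4 kg, loose and upright on the counter. Origin at the centre of its underside. Fits the nest either way round. Green vial along the middle of its flat top with two black lines 17 mm apart.
- bubble (a joint): the pale 12 mm bubble, as an angle (rad) along the vial's curve of 300 mm radius: 0 = centred, 0.01 = 3 mm towards the level's own +y. It goes to the higher end, by the angle that the level tilts, stops at +-0.067 (20 mm) and settles about 1 s after motion. Between the lines means within +-0.0083 (2.5 mm).
- salt: glass salt shaker, 36 mm across, 70 mm high, loose on the counter; origin at the centre of its underside. Leave alone.
- mug: white mug, 80 mm across, 90 mm high, loose; origin at the centre of its underside. Leave alone.
- jar: glass jar, 70 mm across, 100 mm high, loose; origin at the centre of its underside. Leave alone.
- bowl: white bowl, 120 mm across, 50 mm high, loose; origin at the centre of its underside. Leave alone.
- spice: amber spice jar, 44 mm across, 90 mm high, loose; origin at the centre of its underside. Leave alone.
- spatula: spatula with a wooden handle, 260 mm long, lying loose near the robot. Leave alone.
- spoon: spoon, 190 mm long, lying loose near the robot. Leave alone.
Mind the look-alikes: they are no part of the job. Leave any yellow look-alike of the level alone.

How it is judged (in metres and radians):
On the way, in this order (a step that is already met when the one before it is completed fails the run):
1. the level lies flat in the long nest, let go (x of level in the frame of nest between -0.006 and 0.006 m and y of level in the frame of nest between -0.007 and 0.007 m and z of level in the frame of nest below 0.002 m and angle between the z axis of level and the z axis of nest, either way round below 0.015 rad and contact force between the fingers and level below 0.3 N), for 0.3 s.
2. the foot is turned until the bubble stands between the lines, the level lying free in the nest (value of joint bubble between -0.0083 and 0.0083 rad and z of level in the frame of nest below 0.002 m and angle between the z axis of level and the z axis of nest, either way round below 0.015 rad and contact force between the fingers and level below 0.3 N), for 0.5 s.
At the end, for the whole second after the job is handed in: Still pressing: fingers push the level with over 3 N, the level bears on the rack with 7 to 40 N, fingers off the rack. Level flat in the long nest (6 mm across, 7 mm along, 2 mm up, 0.015 rad) and the bubble within 2.5 mm of the middle, between the lines (x of level in the frame of nest between -0.006 and 0.006 m and y of level in the frame of nest between -0.007 and 0.007 m and z of level in the frame of nest below 0.002 m and angle between the z axis of level and the z axis of nest, either way round below 0.015 rad and value of joint bubble between -0.0083 and 0.0083 rad and contact force between the fingers and level above 3 N and contact force between level and rack between 7 and 40 N and contact force between the fingers and rack below 0.3 N); the arm keeps its last pose, push and grip.
It fails at once if a bystander is moved by more than 30 mm (distance of any of salt, mug, jar, bowl, spice, spatula, spoon from where it was at the start of the episode above 0.03 m).
It also fails if it takes over 72 s, if anything falls off the work surface, if the arm or the gripper's body presses on something with over 40 N, if the wrist force passes 120 N, or if a joint passes its speed limit or range.

## Working session

There is one attempt and no reset: what is moved stays moved. The work goes in short steps, Python scripts to look and compute and a tool call to move; the robot and the scene stay as the last step left them, time stands still between calls to the robot, and variables do not carry over. Pictures are saved under pics/ and viewed, at most 10 in all, crops included, and the job is handed in when it is done.

Besides the shell and the picture viewer there is one more tool, called after "Call:" as name([rows], argument=value, ...), one row to a line, values as JSON. servo_tool: Moves the arm, as the interface text tells. Shift numbers are shares of 200 mm and turn numbers shares of 90 degrees, none past 1 either way. Its arguments: {"type":"object","properties":{"linear":{"type":"array","items":{"type":"array","items":{"type":"number","minimum":-1,"maximum":1}}},"spin":{"type":"array","items":{"type":"number","minimum":-1,"maximum":1}},"hand":{"type":"number"}},"required":["linear","spin"]}

```bash
mkdir -p pics
cat > h.py <<'E'
import numpy as np, cv2
from plant import monitor, optics, workorder
def cap(n,tag):
    d=optics.capture(n); cv2.imwrite(f'pics/{tag}.png',d['frame']); np.savez(f'pics/{tag}.npz',K=d['K'],T=d['world_to_cam']); return d
def load(tag):
    z=np.load(f'pics/{tag}.npz'); return z['K'],z['T'],cv2.imread(f'pics/{tag}.png')
def ray(K,T,p):
    R=T[:3,:3]; c=-R.T@T[:3,3]; d=R.T@np.linalg.inv(K)@np.array([p[0],p[1],1.]); return c,d/np.linalg.norm(d)
def onz(K,T,p,z):
    c,d=ray(K,T,p); return c+d*(z-c[2])/d[2]
def tri(a,b):
    (c1,d1),(c2,d2)=a,b
    A=np.stack([d1,-d2],1); s=np.linalg.lstsq(A,c2-c1,rcond=None)[0]
    p,q=c1+s[0]*d1,c2+s[1]*d2; return (p+q)/2,np.linalg.norm(p-q)
def proj(K,T,P):
    q=K@(T[:3,:3]@np.array(P,float)+T[:3,3]); return q[:2]/q[2]
E
python3 - <<'E'
from h import *
o=monitor.get_obs(); print(o)
for n in('top','side'):
    d=cap(n,n+'0'); T=d['world_to_cam']; print(n,-T[:3,:3].T@T[:3,3],T[2,:3],d['K'][0,0])
E
```

```text
{'time': 0.0, 'joint_positions': array([ 1.02499907e+00,  3.42697018e-01,  1.52502945e+00, -8.75932623e-06,
        1.27543773e+00, -1.46015098e-01]), 'dq': array([-9.58724157e-04,  5.38142563e-04, -6.28243264e-05, -4.55399415e-04,
       -9.98141976e-04, -1.27287953e-03]), 'tau': array([ 1.49581316e-03, -4.31244171e+01, -2.44233906e+01,  7.19831348e-02,
        5.55872067e-02, -8.16597230e-05]), 'tool_pos': array([204.10497007, 483.23791643, 226.05398809]), 'tcp_rot': array([-3.14003662e+00, -2.20367331e-04,  2.74181288e+00]), 'contact_force': array([ 0.04613977, -1.18092132, -0.23170849]), 'moment': array([ 0.05707954, -0.02049218,  0.0334999 ]), 'finger_force': 0.0, 'grip_width': 91.8694516494672}
top [ 129.534727     58.52148115 1588.52130084] [ 0.21434167  0.00181845 -0.97675705] 522.45955214238
side [ 100.06415929 -855.50517485  935.1211176 ] [ 0.27413992  0.66042787 -0.69905818] 473.8353108653427
```

View pics/top0.png

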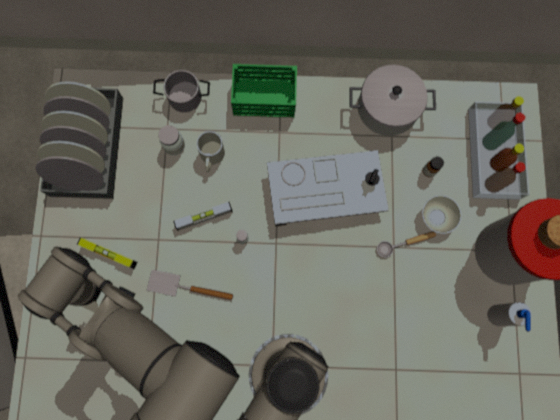

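View pics/side0.png

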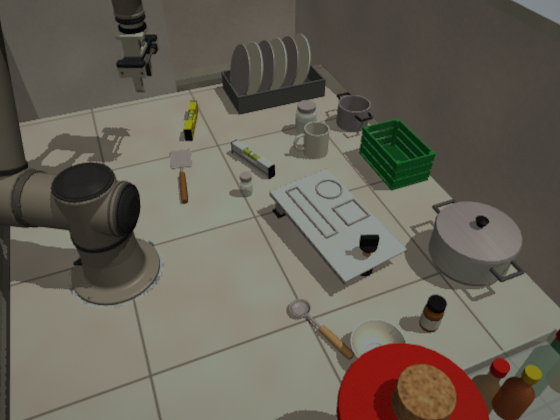

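Candidates for the level: the silver bar with black caps and green vial at top (203,215) / side (253,157), and the yellow look-alike at top (107,253) / side (191,120). By the description I choose the silver one. The long nest is at top (312,201) and the black knob at top (372,178) / side (369,243). Next is a close crop to check.

Run:
```python
import cv2,numpy as np
t=cv2.imread('pics/top0.png');s=cv2.imread('pics/side0.png')
a=cv2.resize(t[145:230,165:395],(800,296),interpolation=cv2.INTER_CUBIC)
b=cv2.resize(s[135:285,220:420],(400,300),interpolation=cv2.INTER_CUBIC)
c=cv2.resize(s[135:180,225:285],(400,300),interpolation=cv2.INTER_CUBIC)
cv2.imwrite('pics/crop0.png',np.vstack([a,np.hstack([b,c])]))
```

```text
(no output)
```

View pics/crop0.png

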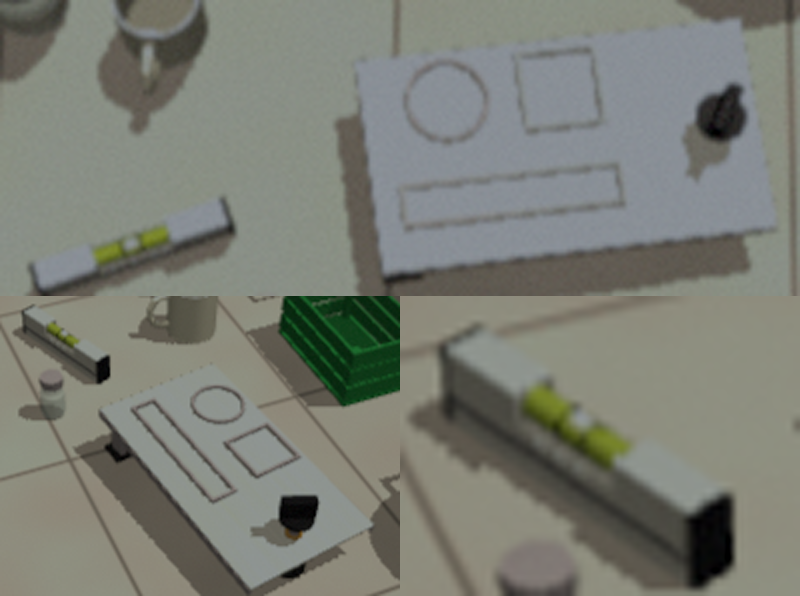

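The crop confirms it: silver bar, black end caps, green vial with a bubble. Nest, rims and knob are all clear. Now measuring.

```bash
cat >> h.py <<'E'
def roi(im,x0,x1,y0,y1):
    m=np.zeros(im.shape[:2],np.uint8); m[y0:y1,x0:x1]=255; return m
def vial(im,box):
    h=cv2.cvtColor(im,cv2.COLOR_BGR2HSV); m=cv2.inRange(h,(22,110,60),(50,255,255))&roi(im,*box)
    p=cv2.findNonZero(m); r=cv2.minAreaRect(p); return r,len(p)
def nest(im,box,dbg=None):
    g=cv2.cvtColor(im,cv2.COLOR_BGR2GRAY); b=cv2.morphologyEx(g,cv2.MORPH_BLACKHAT,np.ones((7,7),np.uint8))
    m=((b>10)*255).astype(np.uint8)&roi(im,*box)
    cs,_=cv2.findContours(m,cv2.RETR_EXTERNAL,cv2.CHAIN_APPROX_NONE)
    return sorted([(cv2.minAreaRect(c),len(c)) for c in cs if len(c)>25],key=lambda r:-max(r[0][1]))
E
python3 - <<'E'
from h import *
Kt,Tt,t=load('top0');Ks,Ts,s=load('side0')
vt,n1=vial(t,(165,245,195,235)); vs,n2=vial(s,(225,285,135,180)); print(vt,n1,vs,n2)
print('vial tri',tri(ray(Kt,Tt,vt[0]),ray(Ks,Ts,vs[0])))
for z in(44,): print(onz(Kt,Tt,vt[0],z),onz(Ks,Ts,vs[0],z))
nt=nest(t,(272,352,185,215)); ns=nest(s,(282,345,178,242))
print(nt[:3]);print(ns[:3])
print('nest tri',tri(ray(Kt,Tt,nt[0][0][0]),ray(Ks,Ts,ns[0][0][0])))
for c in cv2.boxPoints(nt[0][0]): print('t',onz(Kt,Tt,c,72))
for c in cv2.boxPoints(ns[0][0]): print('s',onz(Ks,Ts,c,72))
# level silhouette in top: bright/dark box; knob masks
for im,K,T,box,nm in((t,Kt,Tt,(360,385,165,192),'t'),(s,Ks,Ts,(355,385,230,262),'s')):
    g=cv2.cvtColor(im,cv2.COLOR_BGR2GRAY); m=((g<45)*255).astype(np.uint8)&roi(im,*box); p=cv2.findNonZero(m)[:,0]
    print(nm,len(p),p.mean(0),p.min(0),p.max(0))
E
```

```text
((202.35000610351562, 215.05001831054688), (4.110960960388184, 20.87103271484375), 71.56505584716797) 66 ((250.5384521484375, 154.1923065185547), (15.531606674194336, 4.714951515197754), 33.690067291259766) 61
vial tri (array([458.31024508, 274.93563782,  35.41187264]), np.float64(4.342464248022107))
[458.67151311 273.45216314  44.        ] [452.64766095 263.98713643  44.        ]
[(((311.5, 201.0), (13.583078384399414, 64.38157653808594), 83.6598129272461), 151)]
[(((310.7315368652344, 211.79571533203125), (66.73556518554688, 15.481945991516113), 48.57633590698242), 132), (((294.9344482421875, 227.22132873535156), (40.45965576171875, 5.505584716796875), 50.194427490234375), 69), (((328.5, 189.0), (20.0, 27.0), 90.0), 69)]
nest tri (array([508.94972501, -54.54477012,  63.19124735]), np.float64(1.1731356247738625))
t [512.83005336  44.36199882  72.        ]
t [ 541.08174959 -147.09414026   72.        ]
t [ 499.52615066 -151.67695516   72.        ]
t [471.58469083  38.71187063  72.        ]
s [467.29690432  36.76284835  72.        ]
s [513.58868936  64.3458704   72.        ]
s [ 540.45339661 -153.87930148   72.        ]
s [ 498.27838883 -174.09517902   72.        ]
t 116 [372.22413793 178.00862069] [366 170] [377 184]
s 288 [368.78472222 242.90277778] [360 235] [378 253]
```

Run:
```python
from h import *
Kt,Tt,t=load('top0');Ks,Ts,s=load('side0')
f=lambda x,y:((x+.5)/3.478-.5+165,(y+.5)/3.478-.5+145)
print('level corners z44'); L=[onz(Kt,Tt,f(*p),44) for p in((31,263),(225,198),(233,232),(40,292))]
for p in L: print(p.round(1))
print('c',np.mean(L,0).round(1),'ang',np.degrees(np.arctan2(*((L[0]+L[3]-L[1]-L[2])[:2][::-1]))),[round(float(np.linalg.norm(L[i]-L[(i+1)%4])),1) for i in range(4)])
print('deck'); D=[onz(Kt,Tt,f(*p),z) for p,z in (((358,62),75),((742,18),65),((777,228),65),((385,272),75))]
for p in D: print(p.round(1))
print(np.degrees(np.arctan2(*((D[0]+D[3]-D[1]-D[2])[:2][::-1]))),[round(float(np.linalg.norm(D[i]-D[(i+1)%4])),1) for i in range(4)])
k=tri(ray(Kt,Tt,(372.2,178)),ray(Ks,Ts,(368.8,242.9)));print('knob',k)
c=np.mean(D,0); e=(D[0]+D[3]-D[1]-D[2])[:2]; e/=np.linalg.norm(e); print('c',c,'pred knob',c[:2]+e*(-135+2.5))
# nest by corners in side crop b (scale 2, offset 220,135), with top corners
g=lambda x,y:((x+.5)/2-.5+220,(y-296+.5)/2-.5+135)
pairs=[((401,187),(135,408)),((617,165),(215,500)),((624,205),(236,490)),((404,228),None)]
for a,b in pairs[1:3]:
    print(tri(ray(Kt,Tt,f(*a)),ray(Ks,Ts,g(*b))))
# rowwise mean of nest rect corners
cs=[(135,408),(153,401),(236,490),(215,500)]
q=np.mean([g(*c) for c in cs],0); print(q, tri(ray(Kt,Tt,(311.5,201)),ray(Ks,Ts,q)))
```

```text
level corners z44
[439.8 359.2  44. ]
[503.2 194.   44. ]
[473.  185.5  44. ]
[414.5 349.6  44. ]
c [457.6 272.1  44. ] ang 110.31279427326736 [177.0, 31.4, 174.2, 27.1]
deck
[621.3  81.4  75. ]
[ 676.4 -256.    65. ]
[ 487.  -283.8   65. ]
[435.5  52.3  75. ]
98.99033271791464 [342.0, 191.4, 340.2, 188.1]
knob (array([ 577.97908568, -231.96889287,   94.4052818 ]), np.float64(2.068036383553106))
c [ 555.05410115 -101.52610015   70.        ] pred knob [ 575.75958653 -232.39830069]
(array([ 528.41013673, -144.2895279 ,   54.494002  ]), np.float64(25.624580303585066))
(array([ 517.79048414, -155.69127537,   75.91917497]), np.float64(34.93318241085265))
[312.125 211.625] (array([510.88050471, -55.00118374,  62.80052072]), np.float64(4.81896488563764))
```

Call:
servo_tool([
  [0,0,0],
  [0,0,0],
  [0,0,0],
  [0,0,0],
  [0,0,0],
  [-0.177,0.106,0],
  [-0.177,0.106,0],
  [-0.177,0.106,0],
], spin=[0.106,0.106,0.106,0.106,0.106,0,0,0], hand=1)

```text
time: 1.1
tool_pos: [300.2, 403.6, 226.4]
tcp_rot: [-3.141, 0.0, 1.91]
contact_force: [0.6, 0.3, 0.8]
grip_width: 91.7
finger_force: 0.0
```

Call:
servo_tool([
  [-0.177,0.106,0],
  [-0.177,0.106,0],
  [-0.177,0.106,0],
  [-0.177,0.106,0],
  [-0.177,0.106,0],
  [0,0,0.25],
  [0,0,0.15],
  [0,0,0],
], spin=[0,0,0,0,0,0,0,0])

```text
time: 2.1
tool_pos: [456.9, 272.0, 144.5]
tcp_rot: [-3.136, 0.0, 1.909]
contact_force: [0.7, -0.6, -0.2]
grip_width: 91.5
finger_force: 0.0
```

```bash
cat >> h.py <<'E'
def to(x,y,z,yawdeg):
    o=monitor.get_obs(); p=o['tool_pos']; a=o['tcp_rot']; yaw=a[2]
    ds=(np.degrees(yaw)-yawdeg+180)%360-180
    c,s=np.cos(np.radians(yawdeg)),np.sin(np.radians(yawdeg)); d=np.array([x,y,z])-p
    print('at',p.round(1),np.degrees(a).round(2),'t',round(o['time'],2),'F',o['contact_force'].round(1),'w',round(o['grip_width'],1),'ff',round(o['finger_force'],1),'q6',round(o['joint_positions'][5],2))
    print('spin',round(ds/90,4),'then shift',(np.array([d[0]*c+d[1]*s,d[0]*s-d[1]*c,-d[2]])/200).round(4))
E
python3 - <<'E'
from h import *
to(458,272.5,14,109.5); cap('top','top1')
cap('side','side1')
a=cv2.imread('pics/top1.png')[150:270,120:280];b=cv2.imread('pics/side1.png')[100:220,180:340]
cv2.imwrite('pics/c1.png',cv2.resize(np.hstack([a,b]),(800,300),interpolation=cv2.INTER_CUBIC))
E
```

```text
at [456.9 272.  144.5] [-1.7967e+02  2.0000e-02  1.0938e+02] t 2.1 F [ 0.7 -0.6 -0.2] w 91.5 ff 0.0 q6 0.05
spin -0.0014 then shift [4.000e-04 6.200e-03 6.524e-01]
```

View pics/c1.png

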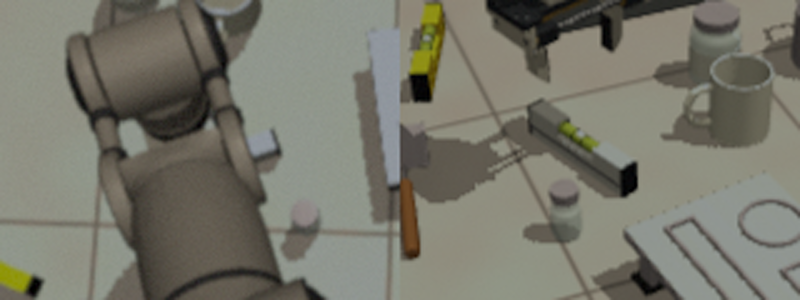

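The arm covers the level from the top. The side view shows the fingers straddling the region above it, with tips about (249,119) in side pixels. Checking that against the TCP projection to get the side camera's bias.

Call:
servo_tool([
  [0,0.006,0.15],
  [0,0,0.1],
  [0,0,0.1],
  [0,0,0],
  [0,0,0],
  [0,0,0],
  [0,0,0],
  [0,0,0],
], spin=[0,0,0,0,0,0,0,0])

```text
time: 3.2
tool_pos: [459.6, 273.3, 77.1]
tcp_rot: [3.141, -0.0, 1.909]
contact_force: [0.1, -0.1, 0.3]
grip_width: 91.9
finger_force: 0.0
```

Run:
```python
from h import *
d=cap('side','side2'); K,T=d['K'],d['world_to_cam']; p=monitor.get_obs()['tool_pos']
to(458,272.5,14,109.4)
im=d['frame'].copy()
def mk(P,c): q=proj(K,T,P); print(P,q); cv2.circle(im,tuple(int(round(v)) for v in q),1,c,-1)
a=np.radians(109.4); y=np.array([np.sin(a),-np.cos(a),0])
for s in(-46,0,46): mk(p+s*y,(0,0,255))
mk([458,272.5,44],(255,0,0))
cv2.imwrite('pics/c2.png',cv2.resize(im[90:190,190:320],(780,600),interpolation=cv2.INTER_CUBIC))
```

```text
at [459.6 273.2  76.9] [179.98  -0.   109.39] t 3.25 F [ 0.3  0.6 -0.1] w 91.7 ff 0.0 q6 0.05
spin -0.0001 then shift [-0.0009 -0.0086  0.3147]
[416.18142499 257.95802506  76.94171829] [239.24308359 149.29814905]
[459.56966726 273.23743713  76.94171829] [251.1964977  143.28949737]
[502.95790952 288.51684919  76.94171829] [262.79136255 137.46107851]
[458, 272.5, 44] [251.25719448 152.23987388]
```

View pics/c2.png

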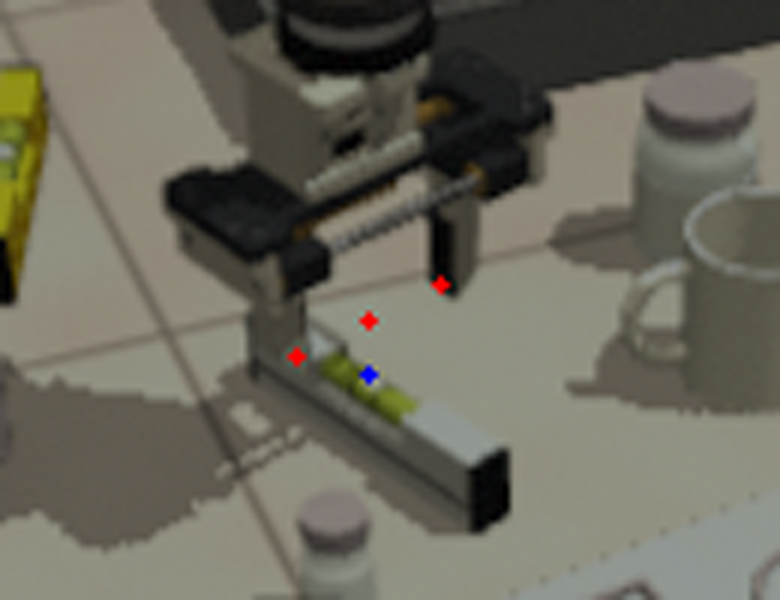

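Projected fingertips match the picture within 1 px, so the side calibration holds. The vial centre (368,388 in the crop) lies about 2 px below the top-view estimate, so I take the middle of the two, (456,269), and descend.

Call:
servo_tool([
  [-0.014,-0.023,0],
  [0,0,0.1],
  [0,0,0.1],
  [0,0,0.08],
  [0,0,0.03],
  [0,0,0],
  [0,0,0],
  [0,0,0],
], spin=[0,0,0,0,0,0,0,0])

```text
time: 4.25
tool_pos: [456.4, 269.2, 15.3]
tcp_rot: [3.14, -0.0, 1.909]
contact_force: [-0.1, 0.3, -0.0]
grip_width: 91.8
finger_force: 0.0
```

Call:
servo_tool([
  [0,0,0],
  [0,0,0],
  [0,0,0],
  [0,0,0],
  [0,0,0],
  [0,0,0],
  [0,0,0],
  [0,0,0],
], spin=[0,0,0,0,0,0,0,0], hand=-1)

```text
time: 5.25
tool_pos: [457.0, 269.3, 15.1]
tcp_rot: [3.139, -0.0, 1.909]
contact_force: [2.7, 0.6, 2.0]
grip_width: 24.0
finger_force: 29.8
```

Run:
```python
from h import *
to(506.3,-54,180,98.6)
```

```text
at [457.  269.3  15.1] [ 1.7988e+02 -1.0000e-02  1.0939e+02] t 5.25 F [2.7 0.6 2. ] w 24.0 ff 29.8 q6 0.05
spin 0.1198 then shift [-1.6355  0.0021 -0.8244]
```

Call:
servo_tool([
  [0,0,-0.05],
  [0,0,-0.15],
  [0,0,-0.25],
  [0,0,-0.25],
  [0,0,0],
  [0,0,0],
  [-0.15,0,0],
  [-0.215,0,0],
], spin=[0,0,0,0,0.06,0.06,0,0])

```text
time: 6.25
tool_pos: [465.8, 196.6, 154.5]
tcp_rot: [-3.139, -0.0, 1.723]
contact_force: [1.4, -0.6, -3.5]
grip_width: 23.7
finger_force: 29.8
```

Call:
servo_tool([
  [-0.215,0,0],
  [-0.215,0,0],
  [-0.215,0,0],
  [-0.215,0,0],
  [-0.215,0,0],
  [-0.195,0,0],
  [0,0,0],
  [0,0,0],
], spin=[0,0,0,0,0,0,0,0])

```text
time: 7.25
tool_pos: [504.0, -53.7, 154.4]
tcp_rot: [-3.14, -0.001, 1.72]
contact_force: [-0.3, 0.2, -3.3]
grip_width: 23.8
finger_force: 29.8
```

Run:
```python
from h import *
to(506.3,-54,104,98.6)
t=cap('top','top3')['frame'];s=cap('side','side3')['frame']
cv2.imwrite('pics/c3.png',np.hstack([cv2.resize(t[140:240,255:395],(400,286),interpolation=cv2.INTER_CUBIC),cv2.resize(s[120:280,250:410],(400,400),interpolation=cv2.INTER_CUBIC)[:286]]) if 0 else np.vstack([cv2.resize(t[140:235,255:395],(440,300),interpolation=cv2.INTER_CUBIC),cv2.resize(s[130:261,240:432],(440,300),interpolation=cv2.INTER_CUBIC)]))
```

```text
at [504.  -53.7 154.4] [-1.799e+02 -7.000e-02  9.857e+01] t 7.25 F [-0.3  0.2 -3.3] w 23.8 ff 29.8 q6 -0.41
spin -0.0004 then shift [-0.0032  0.0111  0.2521]
```

View pics/c3.png

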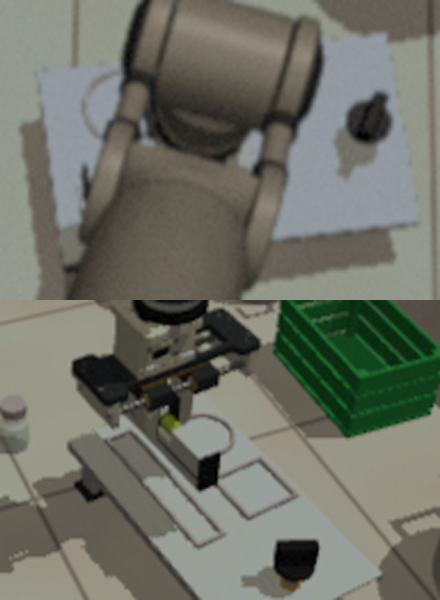

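```bash
cat >> h.py <<'E'
def quad(im,box,thr=10):
    g=cv2.cvtColor(im,cv2.COLOR_BGR2GRAY); b=cv2.morphologyEx(g,cv2.MORPH_BLACKHAT,np.ones((7,7),np.uint8))
    m=((b>thr)*255).astype(np.uint8)&roi(im,*box)
    cs,_=cv2.findContours(m,cv2.RETR_EXTERNAL,cv2.CHAIN_APPROX_NONE)
    c=max(cs,key=lambda c:cv2.contourArea(cv2.convexHull(c))); h=cv2.convexHull(c)
    e=1.
    while len(q:=cv2.approxPolyDP(h,e,True))>4: e+=.25
    return q[:,0].astype(float)
def diag(q):
    l=lambda a,b:np.cross([*a,1],[*b,1]); x=np.cross(l(q[0],q[2]),l(q[1],q[3])); return x[:2]/x[2]
E
python3 - <<'E'
from h import *
Kt,Tt,t=load('top0');Ks,Ts,s=load('side0')
qt=quad(t,(272,352,185,215)); 
qs=quad(s,(283,342,180,241))
for q,K,T in((qt,Kt,Tt),(qs,Ks,Ts)):
    print(q.tolist(),diag(q),onz(K,T,diag(q),73).round(1)); P=[onz(K,T,p,73) for p in q]
    print(np.round(P,1).tolist(),[round(float(np.linalg.norm(P[i]-P[i-1])),1) for i in range(4)])
print('tri',tri(ray(Kt,Tt,diag(qt)),ray(Ks,Ts,diag(qs))))
# level near cap
K,T,s3=load('side3'); p=np.array([504,-53.7,154.4]); a=np.radians(98.57); L=np.array([np.cos(a),np.sin(a),0]); A=np.array([np.sin(a),-np.cos(a),0])
for off in(-5,0,5):
    print(off,[proj(K,T,p+L*(off-90)+A*x+np.array([0,0,z])).round(1).tolist() for x in(-12,12) for z in(-15,29)])
g=cv2.cvtColor(s3,cv2.COLOR_BGR2GRAY); m=((g<45)*255).astype(np.uint8)&roi(g,322,340,192,216); c=cv2.findNonZero(m)[:,0]; print('cap',len(c),c.mean(0),c.min(0),c.max(0))
print(g[190:216,320:340])
E
```

```text
[[343.0, 194.0], [344.0, 204.0], [280.0, 208.0], [281.0, 198.0]] [311.8        200.93333333] [506.2 -54.6  73. ]
[[530.6, -147.8, 73.0], [499.9, -150.8, 73.0], [481.4, 39.8, 73.0], [512.2, 37.6, 73.0]] [186.3, 30.9, 191.5, 30.9]
[[285.0, 190.0], [297.0, 186.0], [338.0, 232.0], [324.0, 238.0]] [308.91861899 208.95437731] [505. -52.  73.]
[[475.3, 40.7, 73.0], [512.4, 43.7, 73.0], [538.0, -155.1, 73.0], [496.7, -160.3, 73.0]] [202.2, 37.2, 200.4, 41.7]
tri (array([504.75193911, -54.21669954,  75.37625286]), np.float64(1.616599818295507))
-5 [[327.4, 215.0], [328.7, 201.5], [335.6, 211.4], [337.2, 198.0]]
0 [[326.2, 213.7], [327.5, 200.3], [334.4, 210.2], [335.9, 196.7]]
5 [[325.1, 212.5], [326.3, 199.0], [333.2, 208.9], [334.7, 195.5]]
cap 119 [330.32773109 204.68907563] [324 197] [335 212]
[[156 157 157 156 156 156 157 157 157 157 157 157 157 157 157 157 157 157
  157 157]
 [154 157 157 156 156 157 156 157 157 156 156 158 156 157 157 157 157 157
  157 157]
 [137 154 156 156 156 156 156 156 157 157 157 157 157 157 157 157 157 157
  157 153]
 [102 139 154 156 156 157 156 156 157 157 157
[... 1210 characters left out ...]
 106 103
  128 141]
 [148 117  84  73  69  51  25   8   7   7   6   9  11  12  11 118 141 143
  153 157]
 [157 148 117  84  74  61  31  10   5   9  10  11  10   9  28 130 153 157
  157 157]
 [155 157 148 117  82  56  23   5   6   9   9  11  11  32  47 120 143 154
  157 157]
 [147 155 156 148 117  66  19   6   9   9  10  62 118 104  79  97 127 146
  155 156]
 [132 147 155 156 148 101  40   8  34  64 118 136 152 146 137 101  98 130
  146 155]
 [108 132 147 156 157 143 112  80 120 136 151 157 157 157 157 143 101  98
  130 147]
 [ 88 106 133 147 155 157 149 140 152 157 156 156 157 157 157 157 120  86
  106 131]
 [111  87 107 132 149 156 157 157 155 156 156 156 157 156 158 156 145 113
   88 105]]
```

Run:
```python
from h import *
def ridges(tag,x0,x1,guess,w=3):
    K,T,im=load(tag); g=cv2.cvtColor(im,cv2.COLOR_BGR2GRAY).astype(float); b=cv2.morphologyEx(g,cv2.MORPH_BLACKHAT,np.ones((9,9)))
    X,Y=[],[]
    for x in range(x0,x1):
        y=guess(x); r=np.arange(int(round(y))-w,int(round(y))+w+1); v=np.maximum(b[r,x]-6,0)
        if v.sum()>10: X.append(x);Y.append((r*v).sum()/v.sum())
    f=np.polyfit(X,Y,1); res=np.array(Y)-np.polyval(f,X); k=abs(res)<.8; f=np.polyfit(np.array(X)[k],np.array(Y)[k],1)
    print(tag,f,len(X),res.std().round(2)); return K,T,f
zz=lambda y:75-.035*(45-y)*1.0+2   # approx rim mid height; rack y150 ~ world y 50
for tag,segs in(('top0',[(284,338,lambda x:198+(x-281)*-.104),(284,338,lambda x:208.7+(x-281)*-.104)]),('side0',[(290,322,lambda x:192.5+(x-287)*1.155),(299,334,lambda x:187+(x-296)*1.085)])):
    for a,b,gs in segs:
        K,T,f=ridges(tag,a,b,gs)
        P=[]
        for x in(a,b):
            p=(x,np.polyval(f,x)); q=onz(K,T,p,72); q=onz(K,T,p,zz(q[1])); P.append(q)
        d=P[0]-P[1]; ang=np.degrees(np.arctan2(d[1],d[0])); t=(-54-P[1][1])/d[1]
        print(np.round(P,1).tolist(),'ang',ang.round(2),'x at y=-54',(P[1]+t*d)[0].round(1))
```

```text
top0 [-1.10606214e-01  2.29855345e+02] 54 0.16
[[510.3, 28.7, 76.4], [535.4, -133.0, 70.8]] ang 98.85 x at y=-54 523.1
top0 [-1.12196213e-01  2.41613682e+02] 54 0.1
[[475.7, 27.8, 76.4], [500.8, -133.2, 70.8]] ang 98.86 x at y=-54 488.4
side0 [   1.15735074 -139.28301072] 32 0.12
[[476.7, 8.9, 75.9], [500.1, -142.2, 70.4]] ang 98.78 x at y=-54 486.4
side0 [   1.11465986 -142.99280264] 35 0.13
[[508.8, 21.9, 76.3], [534.2, -140.8, 70.5]] ang 98.89 x at y=-54 520.6
```

Call:
servo_tool([
  [-0.006,0.004,0.1],
  [0,0,0.1],
  [0,0,0.08],
  [0,0,0.005],
  [0,0,0],
  [0,0,0],
  [0,0,0],
  [0,0,0],
], spin=[-0.003,0,0,0,0,0,0,0])

```text
time: 8.35
tool_pos: [506.0, -55.4, 98.0]
tcp_rot: [3.141, 0.0, 1.725]
contact_force: [0.9, -0.3, -4.7]
grip_width: 23.9
finger_force: 29.8
```

Run:
```python
from h import *
to(504.9,-54.7,90,98.85)
d=cap('side','side4'); s=d['frame']; K,T=d['K'],d['world_to_cam']
p=monitor.get_obs()['tool_pos']; a=np.radians(98.85); L=np.array([np.cos(a),np.sin(a),0]); A=np.array([np.sin(a),-np.cos(a),0])
for off in(0,2): print([proj(K,T,p+L*(off-90)+A*x+np.array([0,0,z])).round(1).tolist() for x in(-12,12) for z in(-15,29)])
cv2.imwrite('pics/c4.png',cv2.resize(s[155:245,270:390],(800,600),interpolation=cv2.INTER_CUBIC))
```

```text
at [506.  -55.4  98. ] [1.7997e+02 1.0000e-02 9.8860e+01] t 8.35 F [ 0.9 -0.3 -4.7] w 23.9 ff 29.8 q6 -0.41
spin 0.0001 then shift [ 0.0043 -0.005   0.04  ]
[[325.9, 230.1], [327.1, 217.6], [333.8, 226.6], [335.2, 214.0]]
[[325.4, 229.6], [326.6, 217.1], [333.3, 226.1], [334.7, 213.5]]
```

View pics/c4.png

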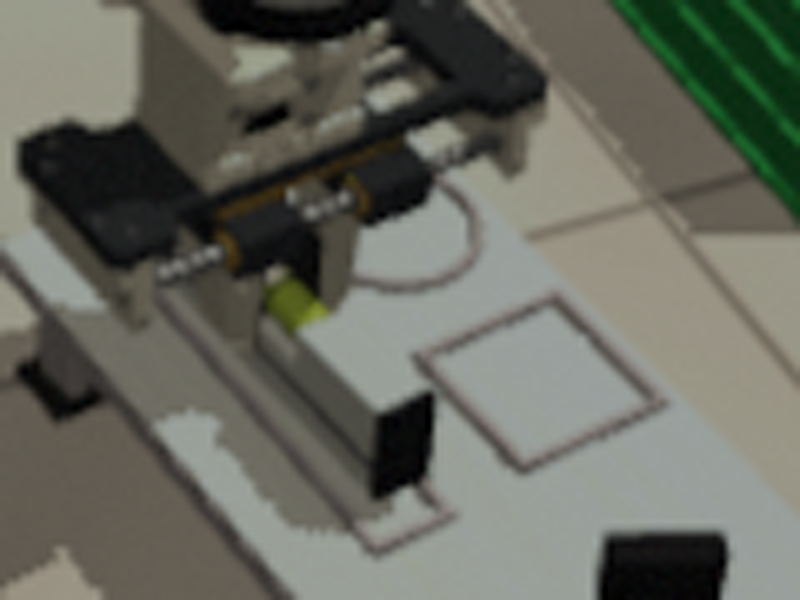

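Across, the level lines up with the nest. Along, the near end hints at a few mm off, so I'm measuring both short rims precisely.

Run:
```python
from h import *
zz=lambda y:77-.035*(45-y)
a=np.radians(98.85); L=np.array([np.cos(a),np.sin(a)])
C=np.array([504.8,-53.5])
for tag in('top0','side0'):
    K,T,im=load(tag); g=cv2.cvtColor(im,cv2.COLOR_BGR2GRAY).astype(np.float32); b=cv2.morphologyEx(g,cv2.MORPH_BLACKHAT,np.ones((9,9)))
    A=np.array([L[1],-L[0]])
    for sgn in(1,-1):
        out=[]
        prof=np.zeros(61)
        s=np.linspace(-12,12,61)
        for off in np.linspace(-9,9,13):
            xy=C+L[None]*(sgn*95+s[:,None])+A*off
            px=np.array([proj(K,T,[*q,zz(q[1])]) for q in xy],np.float32)
            prof+=cv2.remap(b,px[:,0].copy(),px[:,1].copy(),cv2.INTER_LINEAR)[:,0]
        w=np.maximum(prof-prof.max()*.4,0); print(tag,sgn,'offset along L',((s*w).sum()/w.sum()).round(2),'peak',s[prof.argmax()].round(1))
# held level ends in side4: gradient of the cap bottom edge along L
K,T,im=load('side4'); g=cv2.cvtColor(im,cv2.COLOR_BGR2GRAY).astype(np.float32)
p=np.array([506,-55.4,98.]); Z=np.array([0,0,1.]);L3=np.array([*L,0]);A3=np.array([L[1],-L[0],0])
# cap face edges: vertical profile through face centre (bottom/top) and across profile
for nm,d,rng in(('z',Z,np.linspace(-28,44,145)),('A',A3,np.linspace(-24,24,97))):
    acc=0
    for k in np.linspace(-7,7,8):
        o=p-90*L3+(A3*k if nm=='z' else Z*(7+k*1.5))
        px=np.array([proj(K,T,o+d*r) for r in rng],np.float32); acc=acc+cv2.remap(g,px[:,0].copy(),px[:,1].copy(),cv2.INTER_LINEAR)[:,0]/8
    lo=acc<60; print(nm,'dark from',rng[lo].min(),'to',rng[lo].max())
```

```text
top0 1 offset along L -0.63 peak -0.4
top0 -1 offset along L 0.37 peak 0.4
side0 1 offset along L -6.75 peak -6.8
side0 -1 offset along L -7.84 peak -8.0
z dark from -12.5 to 32.5
A dark from -17.5 to 11.0
```

Call:
servo_tool([
  [-0.02,-0.005,0],
  [0,0,0],
  [0,0,0.01],
  [0,0,0.005],
  [0,0,0.005],
  [0,0,0],
  [0,0,0],
  [0,0,0],
], spin=[0,0,0,0,0,0,0,0])

```text
time: 9.4
tool_pos: [505.6, -59.5, 93.8]
tcp_rot: [3.141, -0.0, 1.726]
contact_force: [-0.0, -0.6, -2.3]
grip_width: 24.1
finger_force: 29.8
```

Call:
servo_tool([
  [0,0,0.005],
  [0,0,0.005],
  [0,0,0],
  [0,0,0],
  [0,0,0],
  [0,0,0],
  [0,0,0],
  [0,0,0],
], spin=[0,0,0,0,0,0,0,0])

```text
time: 10.4
tool_pos: [505.5, -59.5, 91.7]
tcp_rot: [3.142, -0.0, 1.725]
contact_force: [-0.1, 1.3, -2.9]
grip_width: 24.1
finger_force: 29.8
```

Run:
```python
from h import *
to(505,-59,90,98.85); print(monitor.get_obs()['moment'])
```

```text
at [505.5 -59.5  91.7] [180.    -0.    98.86] t 10.4 F [-0.1  1.3 -2.9] w 24.1 ff 29.8 q6 -0.42
spin 0.0001 then shift [ 0.0027 -0.0024  0.0086]
[-0.04108484  0.04082619  0.05785158]
```

At TCP z = 91.7 the level's underside is below the far rim's top with no contact, so it is inside the nest there. Going on down.

Call:
servo_tool([
  [0,0,0.005],
  [0,0,0.005],
  [0,0,0.005],
  [0,0,0],
  [0,0,0],
  [0,0,0],
  [0,0,0],
  [0,0,0],
], spin=[0,0,0,0,0,0,0,0])

```text
time: 11.4
tool_pos: [505.6, -59.6, 88.8]
tcp_rot: [3.141, 0.0, 1.726]
contact_force: [-2.2, -3.0, 0.9]
grip_width: 23.8
finger_force: 29.9
```

Call:
servo_tool([
  [0,0,0],
  [0,0,0],
  [0,0,0],
  [0,0,0],
  [0,0,-0.05],
  [0,0,-0.2],
  [0,0,-0.25],
  [0,0,0],
], spin=[0,0,0,0,0,0,0,0], hand=0.2)

```text
time: 12.4
tool_pos: [507.8, -60.0, 193.2]
tcp_rot: [3.133, 0.004, 1.726]
contact_force: [0.6, -0.3, 0.7]
grip_width: 55.0
finger_force: 0.0
```

Call:
servo_tool([
  [0.2,0,0],
  [0.28,0,0],
  [0.28,0,0],
  [0.28,0,0],
  [0.28,0,0],
  [0,0,0],
  [0,0,0],
  [0,0,0],
], spin=[0,0,0,0,0,0,0,0])

```text
time: 13.4
tool_pos: [465.1, 200.1, 188.5]
tcp_rot: [-3.141, 0.0, 1.724]
contact_force: [-0.4, 1.1, 0.8]
grip_width: 55.2
finger_force: 0.0
```

Run:
```python
from h import *
to(576,-232,140,98.85)
t=cap('top','top5')['frame'];s=cap('side','side5')['frame']
cv2.imwrite('pics/c5.png',np.vstack([cv2.resize(t[150:220,262:395],(570,300),interpolation=cv2.INTER_CUBIC),cv2.resize(s[165:270,225:424],(570,300),interpolation=cv2.INTER_CUBIC)]))
```

```text
at [465.1 200.1 188.5] [-1.7998e+02  1.0000e-02  9.8760e+01] t 13.4 F [-0.4  1.1  0.8] w 55.2 ff 0.0 q6 0.1
spin -0.0009 then shift [-2.2203  0.2156  0.2426]
```

View pics/c5.png

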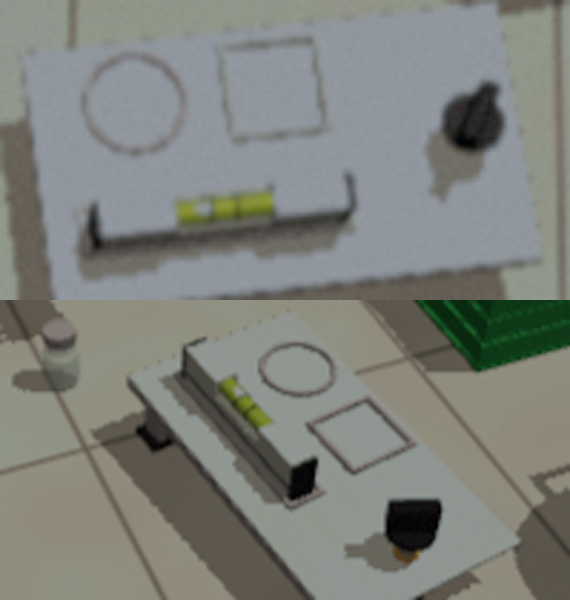

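The level appears seated: the thin near rim shows past the near cap at (302,497), and the bubble is at the +y end, which is the higher one. Checking its position numerically against the nest.

Run:
```python
from h import *
K,T,t=load('top5'); Ks,Ts,s=load('side5')
a=np.radians(98.85); L=np.array([np.cos(a),np.sin(a)]);A=np.array([L[1],-L[0]]); C=np.array([505.7,-53.6])
f=lambda x,y:((x+.5)/4.286-.5+262,(y+.5)/4.286-.5+150)
# caps: dark px in top
g=cv2.cvtColor(t,cv2.COLOR_BGR2GRAY)
for nm,p,z in(('far top',f(92,205),119),('near top-corner',f(350,176),111),('near bot',f(355,211),111)):
    q=onz(K,T,p,z)[:2]-C; print(nm,'along',(q@L).round(1),'across',(q@A).round(1))
v,n=vial(t,(300,330,190,210)); q=onz(K,T,v[0],115)[:2]-C; print('vial top',v,q@L,q@A)
vs,n=vial(s,(295,325,190,320)); print(vs); print(tri(ray(K,T,v[0]),ray(Ks,Ts,vs[0])))
# side: compare near cap with predicted seated at along 0 for tilt th, using nest centre from side (C-7.3L,-2.3A at z 73.5)
th=.045; Cs=np.array([504.8,-53.5])-7.3*L; Cs[0]-=0; base=np.array([*Cs,70.5]); L3=np.array([*(L*np.cos(th)),np.sin(th)]);A3=np.array([*A,0]);Z=np.cross(A3,L3)
for al in(0,):
  for e in(-90,90): print(e,[proj(Ks,Ts,base+L3*(e+al)+A3*x+Z*z).round(1).tolist() for x in(-12,12) for z in(0,44)])
gs=cv2.cvtColor(s,cv2.COLOR_BGR2GRAY)
m=((gs<50)*255).astype(np.uint8)&roi(gs,322,338,215,240); c=cv2.findNonZero(m)[:,0]; print('near cap',c.min(0),c.max(0),c.mean(0))
# bubble: value profile along vial axis in top
h=t[...,0].astype(np.float32)
r=np.linspace(-35,35,71); px=[]
for rr in r: px.append(proj(K,T,[*(C+q@A*A+(q@L+rr)*L),115]))
px=np.array(px,np.float32); acc=cv2.remap(h,px[:,0].copy(),px[:,1].copy(),cv2.INTER_LINEAR)[:,0]; print(np.round(acc).astype(int).tolist())
```

```text
far top along 85.4 across 10.0
near top-corner along -92.5 across 10.8
near bot along -92.2 across -14.0
vial top ((314.3475646972656, 198.1280517578125), (4.527693271636963, 21.202856063842773), 83.6598129272461) -4.855977557933363 -2.112826908712531
((309.8370666503906, 201.073486328125), (21.13973045349121, 5.426240921020508), 47.290611267089844)
(array([504.52891069, -58.91132889, 108.00536852]), np.float64(3.192031831252313))
-90 [[326.3, 236.1], [328.0, 224.3], [334.2, 232.5], [336.1, 220.7]]
90 [[288.7, 192.4], [289.3, 180.5], [296.2, 189.4], [297.0, 177.5]]
near cap [322 221] [335 234] [329.72477064 227.65137615]
[147, 138, 119, 100, 84, 71, 58, 50, 50, 49, 49, 51, 52, 53, 53, 54, 53, 52, 52, 51, 50, 50, 50, 49, 49, 48, 46, 45, 45, 46, 46, 50, 54, 57, 56, 55, 54, 53, 54, 54, 57, 61, 65, 77, 89, 101, 113, 124, 133, 135, 136, 137, 133, 129, 122, 109, 97, 84, 72, 62, 55, 53, 52, 53, 55, 58, 67, 81, 95, 110, 128]
```

Run:
```python
from h import *
K,T,t=load('top5'); Ks,Ts,s=load('side5')
g=cv2.cvtColor(t,cv2.COLOR_BGR2GRAY); print(g[166:190,362:382])
gs=cv2.cvtColor(s,cv2.COLOR_BGR2GRAY); print(gs[232:260,356:382])
for P in([576,-232,123],[576,-232,95],[576,-232,111]): print(proj(K,T,P),proj(Ks,Ts,P))
for an in(-45,-30,-15,0):
    d=22*np.array([np.cos(np.radians(an)),np.sin(np.radians(an)),0]); c=np.array([576,-232,123]); print(an,[proj(k,tt,c+q*d).round(1).tolist() for k,tt in((K,T),(Ks,Ts)) for q in(-1,1)])
```

```text
[[150 149 149 150 151 149 148 149 148 148 151 152 152 149 150 152 151 148
  149 147]
 [149 149 151 151 149 149 152 151 149 150 149 149 148 147 147 148 149 149
  148 147]
 [148 152 149 152 150 150 148 150 150 152 150 148 131 130 133 137 147 150
  149 142]
 [150 150 150 147 149 151 150 151 149 152 148 131 102  83  85 107 129 147
  146 137]
 [152 149 150 152 150 150 150 148 148 146 135 107  62  46  51  64 106 141
  147 139]
 [150 150 150 148 152 145 138 132 126 125 105  69  39  39  40  60 103 142
  149 149]
 [150 150 152 148 145 130 107  95  81  75  55  34  39  45  44  73 124 147
  150 149]
 [150 149 151 147 130 100  75  60  52  42  28  29  38  48  41  81 135 152
  150 150]
 [151 151 149 132  96  64  52  48  46  26  24  34  43  41  34  72 127 149
  148 148]
 [150 150 144 114  69  52  47  45  41  28  32  40  49  38  36  53  98 135
  148 148]
 [148 150 143  96  55  48  51  46  37  23  37  41  40  28  33  46  72 115
  145 149]
 [152 151 142  90  50  48  44  45  28  30  41  44  39  37  42  41  57 101
  140 151]
 [149 153 139  88  48  47  50  37  24  37  37  39  35  31  40  45  53  93
  143 
[... 3735 characters left out ...]
 147
  147 147 147 147 147 147 147 147]
 [102 100  99 100 101 101 101 100 100 100 101 124 143 147 147 148 148 147
  147 148 148 147 147 147 147 146]
 [132 132 111 100  99 101 101 100 124 132 132 144 147 147 147 148 147 147
  147 147 147 147 147 147 147 147]]
[374.20080375 175.55533047] [369.22874162 235.08445073]
[372.36485581 178.25105445] [367.69110265 243.09887902]
[373.40597544 176.72237758] [368.56316283 238.55355729]
-45 [[368.9, 180.5], [379.5, 170.6], [360.2, 232.4], [378.4, 237.8]]
-30 [[370.5, 181.7], [377.9, 169.4], [359.8, 234.1], [378.7, 236.0]]
-15 [[372.3, 182.5], [376.1, 168.7], [360.1, 235.9], [378.4, 234.2]]
0 [[374.3, 182.8], [374.1, 168.3], [361.0, 237.7], [377.4, 232.5]]
```

The bar points about −20° and the knob centre is about (576,−231). I'll approach it with yaw 159.5°.

Call:
servo_tool([
  [-0.277,0.0275,0],
  [-0.277,0.0275,0],
  [-0.277,0.0275,0],
  [-0.277,0.0275,0],
  [-0.277,0.0275,0],
  [-0.277,0.0275,0],
  [-0.277,0.0275,0],
  [-0.277,0.0275,0],
], spin=[0,0,0,0,0,0,0,0])

```text
time: 14.5
tool_pos: [576.4, -232.7, 188.7]
tcp_rot: [3.141, -0.0, 1.724]
contact_force: [0.7, 1.1, 0.0]
grip_width: 55.0
finger_force: 0.0
```

Call:
servo_tool([
  [0,0,0],
  [0,0,0],
  [0,0,0],
  [0,0,0],
  [0,0,0],
  [0,0,0],
  [0,0,0],
  [0,0,0],
], spin=[-0.0964,-0.0964,-0.0964,-0.0964,-0.0964,-0.0964,-0.0964,0])

```text
time: 15.5
tool_pos: [576.2, -230.6, 188.6]
tcp_rot: [3.142, -0.0, 2.783]
contact_force: [0.2, -0.1, 0.5]
grip_width: 55.0
finger_force: 0.0
```

Run:
```python
from h import *
to(576,-231,100,159.5)
```

```text
at [ 576.2 -230.6  188.6] [ 1.8000e+02 -1.0000e-02  1.5944e+02] t 15.5 F [ 0.2 -0.1  0.5] w 55.0 ff 0.0 q6 -1.72
spin -0.0007 then shift [ 1.000e-04 -2.000e-03  4.431e-01]
```

Call:
servo_tool([
  [0,0,0.15],
  [0,0,0.15],
  [0,0,0.1],
  [0,0,0.04],
  [0,0,0],
  [0,0,0],
  [0,0,0],
  [0,0,0],
], spin=[0,0,0,0,0,0,0,0])

```text
time: 16.5
tool_pos: [576.9, -229.8, 101.3]
tcp_rot: [-3.142, 0.001, 2.785]
contact_force: [0.1, 0.6, -0.9]
grip_width: 55.4
finger_force: 0.0
```

Call:
servo_tool([
  [0,0,0],
  [0,0,0],
  [0,0,0],
  [0,0,0],
  [0,0,0],
  [0,0,0],
  [0,0,0],
  [0,0,0],
], spin=[0,0,0,0,0,0,0,0], hand=-1)

```text
time: 17.5
tool_pos: [575.8, -232.1, 100.7]
tcp_rot: [-3.138, -0.0, 2.785]
contact_force: [-3.3, -7.6, -0.5]
grip_width: 13.5
finger_force: 30.0
```

Run:
```python
from h import *
to(576,-231,100,159.5);print(monitor.get_obs()['moment'])
```

```text
at [ 575.8 -232.1  100.7] [-179.8    -0.    159.58] t 17.5 F [-3.3 -7.6 -0.5] w 13.5 ff 30.0 q6 -1.72
spin 0.0009 then shift [0.0007 0.0054 0.0034]
[-1.33689796  0.52795245  0.12491505]
```

Call:
servo_tool([
  [0,-0.013,0],
  [0,0,0],
  [0,0,0],
  [0,0,0],
  [0,0,0],
  [0,0,0],
  [0,0,0],
  [0,0,0],
], spin=[0,0.08,0.08,0.08,0.08,0.08,0,0])

```text
time: 18.5
tool_pos: [575.9, -232.0, 100.7]
tcp_rot: [3.141, -0.0, 2.159]
contact_force: [1.3, 0.6, -0.8]
grip_width: 13.5
finger_force: 29.9
```

Run:
```python
from h import *
to(576,-232,100,159.5-36);print(monitor.get_obs()['moment'])
```

```text
at [ 575.9 -232.   100.7] [179.97  -0.   123.72] t 18.5 F [ 1.3  0.6 -0.8] w 13.5 ff 29.9 q6 -1.1
spin 0.0025 then shift [-0.0002  0.0003  0.0036]
[ 0.00631591 -0.18044536 -0.08235651]
```

Turning cleanly with low forces. On by another 90°.

Call:
servo_tool([
  [0,0,0],
  [0,0,0],
  [0,0,0],
  [0,0,0],
  [0,0,0],
  [0,0,0],
  [0,0,0],
  [0,0,0],
], spin=[0.1,0.1,0.1,0.1,0.1,0.1,0.1,0.1])

```text
time: 19.5
tool_pos: [576.5, -232.1, 100.7]
tcp_rot: [3.14, -0.001, 0.898]
contact_force: [2.7, -0.1, -2.2]
grip_width: 13.7
finger_force: 30.0
```

Call:
servo_tool([
  [0,0,0],
  [0,0,0],
  [0,0,0],
  [0,0,0],
  [0,0,0],
  [0,0,0],
  [0,0,0],
  [0,0,0],
], spin=[0.1,0.1,0,0,0,0,0,0])

```text
time: 20.5
tool_pos: [576.6, -232.2, 100.7]
tcp_rot: [3.14, -0.002, 0.591]
contact_force: [5.6, -0.3, -3.6]
grip_width: 13.5
finger_force: 29.9
```

```bash
cat >> h.py <<'E'
def bubble(tag,cams=('top','side')):
    for n in cams:
        d=cap(n,n+tag); im=d['frame']; K,T=d['K'],d['world_to_cam']
        box=(295,335,185,215) if n=='top' else (292,330,175,225)
        try: r,k=vial(im,box)
        except Exception as e: print(n,'hidden'); continue
        a=np.radians(98.85); L=np.array([np.cos(a),np.sin(a)])
        c=onz(K,T,r[0],117)[:2]; s=np.arange(-36,36.5,1.)
        px=np.array([proj(K,T,[*(c+v*L),117]) for v in s],np.float32)
        ac=cv2.remap(im[...,0].astype(np.float32),px[:,0].copy(),px[:,1].copy(),cv2.INTER_LINEAR)[:,0]
        print(n,r,k); print(' '.join(f'{int(v)}' for v in ac))
        cnr=np.array(r[0]); u=np.array(r[0])
        cv2.imwrite(f'pics/b_{n}{tag}.png',cv2.resize(im[int(r[0][1])-20:int(r[0][1])+20,int(r[0][0])-27:int(r[0][0])+27],(540,400),interpolation=cv2.INTER_CUBIC))
E
python3 - <<'E'
from h import *
to(576,-232,100,159.5-126);bubble('6')
E
```

```text
at [ 576.6 -232.2  100.7] [ 1.7993e+02 -9.0000e-02  3.3840e+01] t 20.5 F [ 5.6 -0.3 -3.6] w 13.5 ff 29.9 q6 0.47
spin 0.0038 then shift [-0.0018 -0.0025  0.0037]
top hidden
side ((309.5000305175781, 199.50001525878906), (19.798988342285156, 5.656853675842285), 45.0) 96
156 151 146 138 126 107 84 62 43 43 43 43 44 43 43 44 44 44 43 43 44 44 43 43 42 41 39 37 36 35 43 56 72 88 100 102 103 104 108 105 100 98 93 84 73 63 54 45 41 43 44 45 45 45 44 44 44 44 44 44 44 44 44 44 44 45 46 49 54 62 75 91 108
```

The bubble reads near the middle of the lines. Releasing, backing off and checking from both cameras.

Call:
servo_tool([
  [0,0,0],
  [0,0,0],
  [0,0,0],
  [0,0,0],
  [0,0,-0.1],
  [0,0,-0.2],
  [0,0,-0.25],
  [0,0,0],
], spin=[0,0,0,0,0,0,0,0], hand=0.2)

```text
time: 21.6
tool_pos: [577.6, -233.2, 215.5]
tcp_rot: [3.134, -0.004, 0.587]
contact_force: [0.5, 0.1, -0.8]
grip_width: 55.0
finger_force: 0.0
```

Call:
servo_tool([
  [0,0,0],
  [0,0,0],
  [0,0,0],
  [0,0,0],
  [0,0,0],
  [0,0,0],
  [0,0,0],
  [0,0,0],
], spin=[0,0,0,0,0,0,0,0])

```text
time: 22.6
tool_pos: [575.7, -232.2, 210.8]
tcp_rot: [3.141, -0.0, 0.586]
contact_force: [0.0, -0.1, -0.1]
grip_width: 55.0
finger_force: 0.0
```

```bash
python3 - <<'E'
from h import *
to(505,-59,200,98.85);bubble('7')
E
ls pics/b_*
```

```text
at [ 575.7 -232.2  210.8] [ 1.7999e+02 -1.0000e-02  3.3600e+01] t 22.6 F [ 0.  -0.1 -0.1] w 55.0 ff 0.0 q6 0.48
spin -0.7251 then shift [ 0.91   -0.2163  0.0538]
top ((313.68463134765625, 197.97694396972656), (4.589284896850586, 21.20993995666504), 82.87498474121094) 72
153 139 125 111 94 77 64 58 53 49 49 48 49 50 50 51 53 53 54 53 53 52 52 52 49 47 45 45 48 51 64 79 93 108 123 138 141 142 143 142 141 139 130 122 112 96 81 66 61 55 51 49 48 47 48 49 50 52 55 56 56 56 56 57 58 61 64 68 70 71 72 73 74
side ((309.5000305175781, 199.50001525878906), (19.798988342285156, 5.656853675842285), 45.0) 96
155 151 146 137 125 106 83 62 44 44 44 44 44 44 44 44 44 44 43 43 44 44 43 43 43 42 39 37 35 35 43 57 73 88 99 102 103 104 107 104 99 98 93 84 73 62 53 45 41 42 43 44 45 44 43 42 42 42 43 43 44 44 44 44 44 44 45 47 53 61 74 91 108
pics/b_side6.png
pics/b_side7.png
pics/b_top7.png
```

Run:
```python
import cv2,numpy as np
a=cv2.imread('pics/b_top7.png');b=cv2.imread('pics/b_side7.png')
t=cv2.resize(cv2.imread('pics/top7.png')[150:220,262:395],(380,200));s=cv2.resize(cv2.imread('pics/side7.png')[165:270,225:424],(380,200))
cv2.imwrite('pics/c7.png',np.vstack([np.hstack([cv2.resize(x,(380,282)) for x in(a,b)]),np.hstack([t,s])]))
```

```text
(no output)
```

View pics/c7.png

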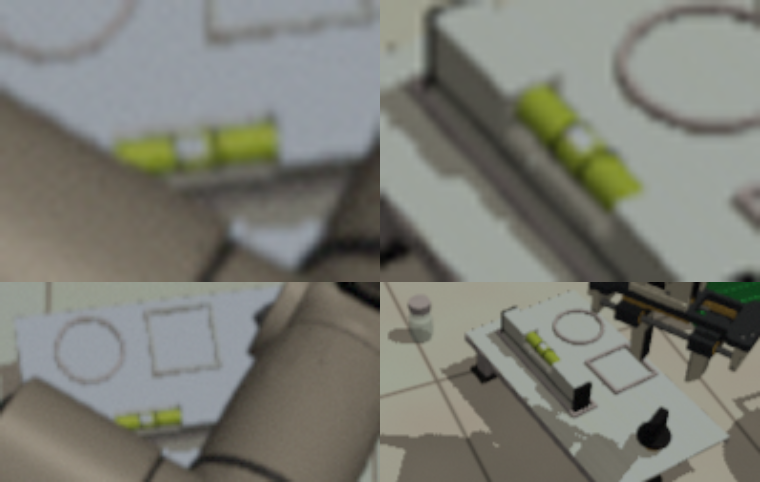

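In both views the bubble stands symmetrically between the two black lines. Now shut the fingers and go over the middle of the level.

Call:
servo_tool([
  [0,0,0],
  [0,0,0],
  [0,0,0],
  [-0.054,-0.23,0],
  [-0.054,-0.23,0],
  [-0.054,-0.23,0],
  [-0.054,-0.23,0],
  [0,0,0],
], spin=[0.0917,0.0917,0.0917,0,0,0,0,0], hand=-1)

```text
time: 23.7
tool_pos: [503.7, -54.6, 211.2]
tcp_rot: [-3.141, -0.0, 0.158]
contact_force: [0.6, 0.2, 0.8]
grip_width: 0.7
finger_force: 0.0
```

Call:
servo_tool([
  [0,0,0.15],
  [0,0,0.15],
  [0,0,0.05],
  [0,0,0],
  [0,0,0],
  [0,0,0],
  [0,0,0],
  [0,0,0],
], spin=[0,0,0,0,0,0,0,0])

```text
time: 24.7
tool_pos: [504.9, -57.0, 141.0]
tcp_rot: [3.141, -0.001, 0.154]
contact_force: [0.5, -0.2, 0.0]
grip_width: 0.3
finger_force: 0.0
```

Run:
```python
from h import *
to(504.8,-56.8,119,8.85)
s=cap('side','side8')['frame']; cv2.imwrite('pics/c8.png',cv2.resize(s[150:250,265:398],(798,600),interpolation=cv2.INTER_CUBIC))
```

```text
at [504.9 -57.  141. ] [ 1.7999e+02 -3.0000e-02  8.8400e+00] t 24.7 F [ 0.5 -0.2  0. ] w 0.3 ff 0.0 q6 1.15
spin -0.0001 then shift [-0.0002 -0.0009  0.1099]
```

View pics/c8.png

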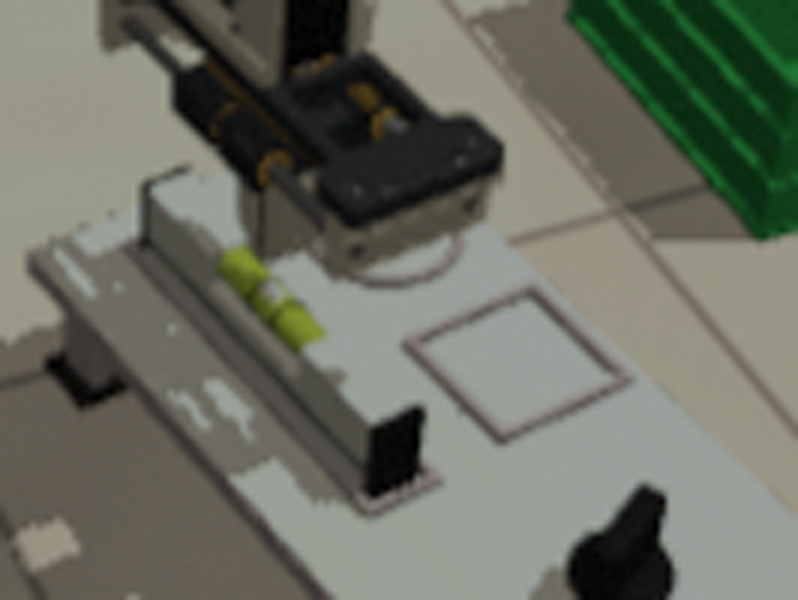

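The fingertips hang over the vial's middle (270,292 in the crop) and the level is flat in its nest. Pressing down gently.

Call:
servo_tool([
  [0,0,0.07],
  [0,0,0.025],
  [0,0,0.005],
  [0,0,0.005],
  [0,0,0.005],
  [0,0,0],
  [0,0,0],
  [0,0,0],
], spin=[0,0,0,0,0,0,0,0])

```text
time: 25.75
tool_pos: [504.8, -57.0, 118.8]
tcp_rot: [3.142, -0.0, 0.154]
contact_force: [-0.3, -1.1, 0.0]
grip_width: 0.4
finger_force: 0.0
```

Call:
servo_tool([
  [0,0,0.005],
  [0,0,0],
  [0,0,0.005],
  [0,0,0],
  [0,0,0],
  [0,0,0],
  [0,0,0],
  [0,0,0],
], spin=[0,0,0,0,0,0,0,0])

```text
time: 26.75
tool_pos: [505.0, -57.0, 118.4]
tcp_rot: [3.141, -0.001, 0.154]
contact_force: [-5.3, 1.7, 14.4]
grip_width: 0.3
finger_force: 7.1
```

Call:
servo_tool([
  [0,0,-0.001],
  [0,0,0],
  [0,0,0],
  [0,0,0],
  [0,0,0],
  [0,0,0],
  [0,0,0],
  [0,0,0],
], spin=[0,0,0,0,0,0,0,0])

```text
time: 27.75
tool_pos: [505.0, -57.0, 118.4]
tcp_rot: [3.141, -0.001, 0.154]
contact_force: [-3.9, 0.9, 12.8]
grip_width: 0.8
finger_force: 6.3
```

Run:
```python
from h import *
to(505,-57,118,8.85)
s=cap('side','side9')['frame']; a=cv2.imread('pics/side8.png').astype(int)
d=np.abs(a-s).max(2); print('cap/rim region change',d[210:238,318:342].mean(), d[210:238,318:342].max())
bubble('9',('side',))
print(monitor.get_obs()['contact_force'])
```

```text
at [505.  -57.  118.4] [ 1.7997e+02 -8.0000e-02  8.8500e+00] t 27.75 F [-3.9  0.9 12.8] w 0.8 ff 6.3 q6 1.15
spin -0.0001 then shift [0.0001 0.     0.0021]
cap/rim region change 3.4523809523809526 56
side ((320.13409423828125, 192.36004638671875), (19.933486938476562, 33.504554748535156), 57.80426788330078) 73
117 102 88 78 72 67 65 63 63 63 62 62 63 65 68 69 69 68 66 65 63 57 53 48 48 45 40 34 26 22 23 22 20 21 23 24 23 21 21 21 20 17 14 14 14 13 12 14 16 18 19 21 27 35 43 53 58 61 64 66 67 63 56 50 45 40 34 29 25 23 23 25 27
[-3.85680876  1.00305023 14.21537843]
```

Run:
```python
from h import *
for n in('side7','side8','side9'):
    g=cv2.cvtColor(load(n)[2],cv2.COLOR_BGR2GRAY).astype(float)[214:236,322:340]; w=np.clip(90-g,0,None); w[w<30]=0
    y,x=np.mgrid[:22,:18]; print(n,(w*x).sum()/w.sum(),(w*y).sum()/w.sum(),w.sum())
d=np.abs(load('side8')[2].astype(int)-load('side9')[2]).max(2)[210:238,318:342]; print(np.argwhere(d>15).tolist()[:40])
im=load('side9')[2]; h=cv2.cvtColor(im,cv2.COLOR_BGR2HSV)[188:212,296:322]; print(np.where((h[...,0]>22)&(h[...,0]<50)&(h[...,1]>110),1,0)); print(im[188:212,296:322,0])
```

```text
side7 7.890876350540216 11.298319327731093 8330.0
side8 7.860821072615092 11.279663028001899 8428.0
side9 7.861858629350556 11.31324004305705 8361.0
[[0, 0], [0, 1], [0, 2], [1, 0], [1, 1], [1, 2], [1, 4], [1, 5], [1, 6], [1, 7], [1, 8], [2, 4], [2, 5], [2, 6], [2, 7], [2, 8], [2, 9], [3, 4], [3, 5], [3, 6], [3, 7], [3, 8], [3, 9], [4, 3], [4, 4], [4, 5], [4, 6], [4, 7], [4, 8], [5, 3], [5, 4], [5, 5], [5, 6], [5, 7], [6, 4], [9, 13], [9, 14]]
[[0 0 0 0 0 0 0 0 0 0 0 0 0 0 0 0 0 0 0 0 0 0 0 0 0 0]
 [0 0 0 0 0 0 0 0 0 0 0 0 0 0 0 0 0 0 0 0 0 0 0 0 0 0]
 [0 0 0 0 0 0 0 0 0 0 0 0 0 0 0 0 0 0 0 0 0 0 0 0 0 0]
 [0 0 0 0 0 0 0 0 0 0 0 0 0 0 0 0 0 0 0 0 0 0 0 0 0 0]
 [0 0 0 0 0 0 1 1 0 0 0 0 0 0 0 0 0 0 0 0 0 0 0 0 0 0]
 [0 0 0 0 0 0 1 1 0 0 0 0 0 0 0 0 0 0 0 0 0 0 0 0 0 0]
 [0 0 0 0 0 0 1 1 1 0 0 0 0 0 0 0 0 0 0 0 0 0 0 0 0 0]
 [0 0 0 0 0 0 1 1 1 1 0 0 0 0 0 0 0 0 0 0 0 0 0 0 0 0]
 [0 0 0 0 0 0 0 1 1 1 0 0 0 0 0 0 0 0 0 0 0 0 0 0 0 0]
 [0 0 0 0 0 0 0 0 1 1 0 0 0 0 0 0 0 0 0 0 0 0 0 0 0 0]
 [0 0 0 0 0 0 0 0 0 1 0 0 0 0 0 0 0 0 0 0 0 0 0 0 0 0]
 [0 0 0 0 0 0 0 0 0 1 1 1 0 0 0 0 0 0 0 0 0 0 0
[... 2585 characters left out ...]
32  25  27
   38  42  48  47  55 126 150 155]
 [ 96  96  85  63  68  73  72  64  50  52  64  74  87  97  88  59  29  24
   32  40  46  80 104 136 150 155]
 [ 96  98  95  81  63  70  73  70  62  51  56  66  74  90  97  89  61  30
   24  49  75  96 136 150 153 153]
 [ 96  97  97  95  81  66  69  72  70  62  53  54  65  76  90  97  88  59
   36  68  94  99 143 154 153 153]
 [ 97  98  96  96  93  77  64  72  74  70  64  52  55  66  76  90  97  88
   67  71  88  97 120 126 148 154]
 [ 99  98  97  96  98  92  75  67  73  73  69  64  52  55  66  76  91  97
   85  72  74  88  97  98 120 148]
 [ 97  98  97  97  98  97  92  75  68  74  73  69  63  45  53  66  76  93
   88  74  69  73  91  97  98 120]]
```

The level has not moved (cap shift under 0.05 px), and the push is steady at about 13–14 N. Handing in.

```bash
python3 -c "
from plant import workorder
print(workorder.close_job())"
```

```text
the job is handed in; nothing more can be done
None
```

I seated the level in the long nest, turned the foot until the bubble stood between the lines, and handed the job in while pressing on the level's middle with about 13–14 N; the fingers hid the bubble at the end, but the level had not moved since it was last seen centred, and the system gave no verdict.

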